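Set a carpenter's square against a board for marking

ROBOT

A 6-joint arm with a two-finger parallel gripper is mounted at the origin on the work surface. World frame = base frame: x ahead of the robot, y to its left, z up, the work surface at z = 0. Lengths are in mm, angles in rad, forces in N, time in s.
With the tool pointing down it reaches from about 300 to 775 mm from the base axis. Payload 14.6 kg.
Tool frame: the origin (TCP) lies on the centre line of the jaws, within the pads' length; the fingertips stand manip.tcp_to_tips ahead of it and the grasp point (between the pads) lies 5 mm behind it (manip.tcp_to_tips is the distance from the TCP to the fingertips, in mm); z points along the fingers, y is the direction in which the jaws open and shut (so a half turn about z gives the same grasp; the last joint's range is limited). The gripper opens to 94 mm and grips with 3 to 60 N. Pads are 16 mm wide; open, the fingers measure 119 mm over their backs; the gripper's body (75 mm by 177 mm) begins 78 mm behind the grasp point.
Start: joints at [-1.215, 0.3, 1.521, -0, 1.321, -0.067], TCP at [225.666, -501.562, 219.446] pointing down, gripper open.
Joint ranges: [-3.03, 3.03], [-0.79, 2.21], [0.23, 2.52], [-1.04, 4.18], [0, 3.07], [-2.55, 2.55]. Speed limits (rad/s): [2.22, 2.22, 2.57, 3.14, 3.14, 3.14].

INTERFACE

Orientations are given as [roll, pitch, yaw] about the fixed x, y, z axes, in that order (R = Rz(yaw) Ry(pitch) Rx(roll)).
In Python, from cell import manip, optics, workorder gives the robot as it stands. The module is installed in compiled form; this text tells all that it offers.
- The arm moves only by the tool jog_arm, never from a script. Its argument "deltas" is text: rows parted by semicolons, each of 5 numbers parted by spaces: the shift along the tool's x, y, z in mm, then the turn about the tool's z in rad, then the finger opening in mm, from 0 to 94. In form: tx ty tz twist grip; .... A call has exactly 10 rows; each row is the pose to reach, as a shift and turn from the pose commanded when the call began, along the tool's axes at that moment; what a row does not reach only later rows make up. A row lasts 1/8 s, in which the tool goes at most 62.5 mm and 10.7 degrees, less where a joint would pass 70% of its speed; a pose out of reach is approached as far as the arm can. A call with a gripper value outside its range is refused whole. The fingers move at their own pace and stop on an object; "squeeze" is the grip in N (left out, the last holds). Time passes only in rows, so rows that repeat a pose let the fingers close, or fill a call up. It gives the time, the measured TCP pose, the force and the opening at its end, in the units of the state.
- manip.read_state(): the state, without advancing time (a new reading comes with each control period).
- optics.camera(name): name is "side" or "top"; returns (picture, depth): 400x640x3 uint8, red, green, blue; 400x640 float32, mm along the optical axis (not along the pixel's ray), 0 where there is no reading.
- optics.get_calibration(name): a dict with "intrinsics" (3x3 intrinsics, pixels), "dist_coeffs" ([k1, k2, p1, p2, k3] as OpenCV has them; the pictures are not rectified), "R" (3x3) and "t" (3): a world point X has camera coordinates R X + t. Camera axes: x right, y down, z forward; pixel columns grow to the right and rows downward; lengths in mm; the calibration is good to about 2 mm. A picture is of the moment at which its call begins. get_calibration takes no time and is no camera call.
- workorder.sign_off(): hands the job in, once; it reports no verdict.
The state is a dict: "clock": time; "joints": joint angles; "qd": joint speeds; "effort": joint torques, N m; "eef_pos": TCP position; "eef_rot": TCP orientation; "wrist_force": force on the tool from outside, world axes, zero at the start; "moment": the same for the moment, N m; "finger_gap": finger opening in mm.
Only numpy, scipy, OpenCV 4.12 (cv2) and the standard library are available. Lean on these libraries where they do the work, as an engineer would, in place of code of your own. Each camera call takes 0.05 s, during which the arm holds its last target.

TASK

Pick up the carpenter's square and lay it on the dark walnut board, ready to mark a line: blade flat on the board and pointing away from the robot, fence flush along its whole length against the board's near edge, and the long outer edge of the blade brought gently up against the steel pin standing in the board. Let go of it there, and leave the sanding block, the screwdriver and the oil bottle where they are.

Things in the scene. Friction and masses are not known exactly. Their poses are not given: they have to be found in the camera images.
- square: Loose L-shaped square, 0.19 kg. Origin: underside of the blade, on its centre line, at the fence's inner face. x along the blade away from the fence, y along the fence to its heel. Aluminium blade: x to 150 mm, y -25 to 25, z 0 to 5. Wooden fence: x -20 to 0, y -115 to 25, z -14 to 9; face x = 0 goes against the board. The blade's outer edge is y = 25, level with the heel.
- grip (a point): Centre of the square's wooden grip block on the blade (square frame 50, -5, 20 mm), about over the centre of mass. Block 60 mm long in x, 28 mm wide in y, 30 mm high (z 5 to 35 in the square frame).
- heel (a point): Point on the square at the heel end of the fence's inner face, level with the blade's underside (square frame 0, +25, 0 mm).
- fence_end (a point): Point on the square at the other end of the fence's inner face, same level (square frame 0, -115, 0 mm).
- board: Dark walnut board fixed to the bench, 110 mm in x, 280 mm in y, 24 mm thick, origin at the centre of its underside (bench top), z up. Its near edge, towards the robot, is the face x = -55 mm. A small 12 mm cleat, 16 mm high, at each end. It may lie on the left or the right half of the bench.
- pin: Plain round steel pin standing fixed in the walnut board, 8 mm diameter, 36 mm tall; origin at its foot on the board's top. It stands 95 mm in from the near edge, 30 to 80 mm to the left (+y) of the board's middle. The blade goes on its right (-y) side.
- rest: Plywood scrap fixed to the bench, 90 mm in x, 110 mm in y, 24 mm thick, origin at the centre of its underside. The square starts lying on it, fence hanging over its near side.
- sander: Bystander: loose cork sanding block on the walnut board's right-hand (-y) end, 70 x 40 x 25 mm high, origin centre of underside.
- screwdriver: Bystander: loose screwdriver 200 mm long lying along x in the middle of the bench, about 30 mm high.
- oil: Bystander: standing bottle 60 mm diameter, 170 mm tall, behind the screwdriver; origin centre of underside.
Things that resemble listed ones, but are neither listed nor needed, are in the scene too. Leave any blue look-alike of the square alone.

How it is judged (in metres and radians):
On the way, in this order (a step that is already met when the one before it is completed fails the run):
1. the square is lifted clear of the scrap (30 mm or more above the height where it lay) (height (world z) of square above 0.054 m), for 0.1 s.
2. the blade, down on the board, bears against the pin (contact force between square and pin above 0.3 N and height (world z) of square below 0.028 m and horizontal distance between square and board below 0.15 m), for 0.03 s.
At the end, for the whole second after the job is handed in: The square lies at rest, flat on the walnut board (within 1.5 mm of its top and level within 0.03 rad), both ends of its fence within 1.5 mm of the board's near edge, and the blade's outer edge within 1.5 mm of the steel pin (x of heel in the frame of board between -0.0565 and -0.051 m and x of fence_end in the frame of board between -0.0565 and -0.051 m and y of pin in the frame of square between 0.025 and 0.0305 m and z of square in the frame of board between 0.0225 and 0.0258 m and angle between square's own z axis and vertical below 0.03 rad and linear speed of square below 0.01 m/s); the robot touches nothing.
It fails at once if the sanding block, screwdriver or oil bottle is moved more than 30 mm (distance of any of sander, screwdriver, oil from where it was at the start of the episode above 0.03 m).
It fails at once if the square is forced against the pin with more than 40 N (contact force between square and pin above 40 N).
It also fails if it takes over 53 s, if anything falls off the work surface, if the arm or the gripper's body presses on something with over 40 N, if the wrist force passes 120 N, or if a joint passes its speed limit or range.

## Working session

There is one attempt and no reset: what is moved stays moved. The work goes in short steps, Python scripts to look and compute and a tool call to move; the robot and the scene stay as the last step left them, time stands still between calls to the robot, and variables do not carry over. Pictures are saved under pics/ and viewed, and the job is handed in when it is done.

Besides the shell and the picture viewer there is one more tool, called after ">>>" by a JSON object that holds its "api" and its "payload", one argument or row to a line. jog_arm: Moves the arm, as the interface text tells. Its arguments: {"type":"object","properties":{"deltas":{"type":"string"},"squeeze":{"type":"number"}},"required":["deltas"]}

```bash
mkdir -p pics; python3 - <<'E'
from cell import manip, optics, workorder
import cv2,numpy as np
s=manip.read_state()
for k,v in s.items(): print(k,np.round(v,3))
print(manip.tcp_to_tips)
for n in("top","side"):
    p,d=optics.camera(n); cv2.imwrite(f"pics/{n}0.png",p[:,:,::-1]); np.savez(f"{n}0.npz",p=p,d=d)
    c=optics.get_calibration(n); print(n,{k:np.round(v,3).tolist() for k,v in c.items()})
E
```

```text
clock 0.0
joints [-1.215  0.3    1.522  0.     1.321 -0.067]
qd [-0.001  0.     0.001  0.     0.    -0.001]
effort [-0.0000e+00 -5.3181e+01 -3.5273e+01  7.1000e-02  2.5000e-02 -0.0000e+00]
eef_pos [ 225.589 -501.322  218.872]
eef_rot [-3.14  -0.     0.423]
wrist_force [-0.145  0.411 -0.851]
moment [-0.02   0.023  0.001]
finger_gap 94.158
14.0
top {'intrinsics': [[429.372, 0.0, 317.762], [0.0, 429.372, 201.775], [0.0, 0.0, 1.0]], 'dist_coeffs': [-0.088, 0.0, 0.0, 0.0, 0.0], 'R': [[0.02, -1.0, 0.013], [-0.983, -0.023, -0.182], [0.182, -0.009, -0.983]], 't': [-36.194, 514.004, 1031.227]}
side {'intrinsics': [[463.703, 0.0, 317.263], [0.0, 463.703, 191.876], [0.0, 0.0, 1.0]], 'dist_coeffs': [0.048, 0.0, 0.0, 0.0, 0.0], 'R': [[-0.983, -0.185, -0.016], [-0.087, 0.536, -0.84], [0.164, -0.824, -0.542]], 't': [498.232, 110.572, 854.107]}
```

View pics/top0.png

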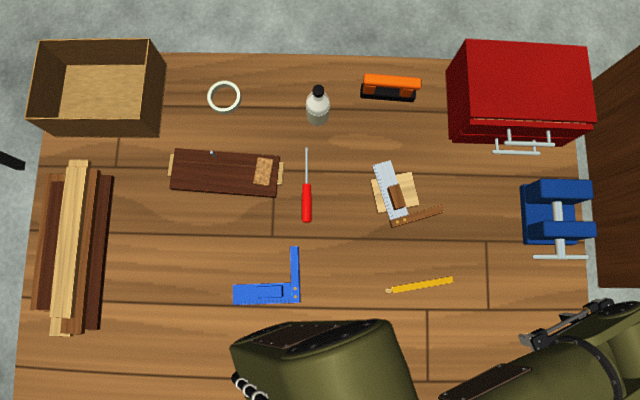

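View pics/side0.png

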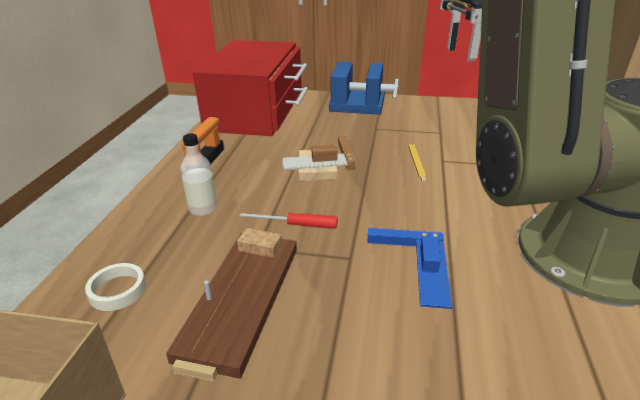

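The real square, with a silver blade and a brown fence and grip, lies on the plywood at top (395,195) and side (322,157). The blue look-alike is at top (270,285) and side (420,255), and the yellow pencil or ruler at (420,285) is not it. I choose the silver one and will check it in a close crop, along with the board.

```bash
python3 - <<'E'
import cv2,numpy as np
t=cv2.imread("pics/top0.png"); s=cv2.imread("pics/side0.png")
a=cv2.resize(t[150:240,360:450],(540,540),interpolation=cv2.INTER_CUBIC); cv2.imwrite("pics/sq.png",a)
a=cv2.resize(t[140:205,160:290],(780,390),interpolation=cv2.INTER_CUBIC); cv2.imwrite("pics/bd.png",a)
E
```

```text
(no output)
```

View pics/sq.png

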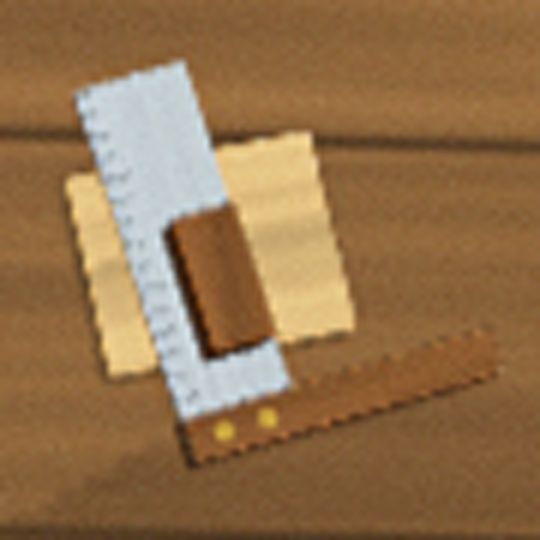

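View pics/bd.png

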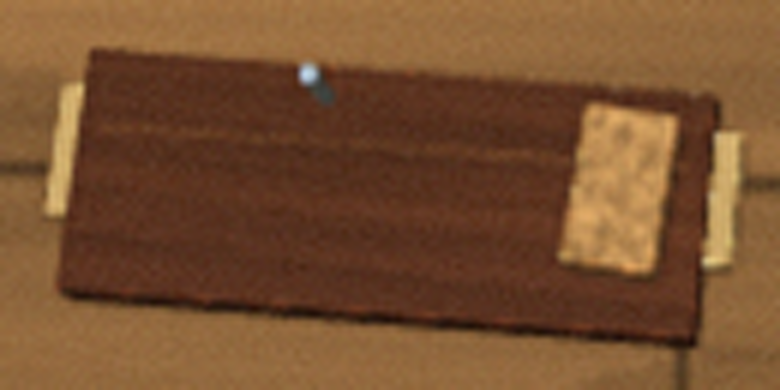

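The close crop confirms the silver square: brown fence with two brass rivets, and the grip block on the blade. The outer edge is on the left, and the heel is at crop (180,420), i.e. pixel (390,220). The pin head is at crop (309,73), i.e. pixel (211.5,152.2).

```bash
cat > h.py <<'E'
import cv2,numpy as np
from cell import optics
def cast(n,px,z):
    c=optics.get_calibration(n); R=np.array(c["R"]);t=np.array(c["t"])
    u=cv2.undistortPoints(np.array(px,float).reshape(-1,1,2),np.array(c["intrinsics"]),np.array(c["dist_coeffs"])).reshape(-1,2)
    d=np.c_[u,np.ones(len(u))]@R; o=-R.T@t
    z=np.broadcast_to(z,len(u))
    return o+d*((z-o[2])/d[:,2])[:,None]
def proj(n,X):
    c=optics.get_calibration(n); R=np.array(c["R"])
    return cv2.projectPoints(np.array(X,float).reshape(-1,1,3),cv2.Rodrigues(R)[0],np.array(c["t"]),np.array(c["intrinsics"]),np.array(c["dist_coeffs"]))[0].reshape(-1,2)
E
python3 - <<'E'
from h import *
t=cv2.imread("pics/top0.png").astype(int); b,g,r=t[...,0],t[...,1],t[...,2]
# board mask
m=((r<115)&(r-b>15)).astype(np.uint8); roi=np.zeros_like(m); roi[140:205,160:290]=1; m*=roi
# fill sander hull
cs=max(cv2.findContours(m,0,1)[0],key=cv2.contourArea); h=cv2.convexHull(cs)
print("board px",cv2.boundingRect(cs),cv2.approxPolyDP(h,3,True).reshape(-1,2).tolist())
W=cast("top",h,24)[:,:2].astype(np.float32)
print(cv2.minAreaRect(W))
# blade mask
m=((r>140)&(b>r-15)&(b>140)).astype(np.uint8); roi[:]=0; roi[150:240,360:450]=1; m*=roi
cs=max(cv2.findContours(m,0,1)[0],key=cv2.contourArea);h=cv2.convexHull(cs)
print("blade",cv2.minAreaRect(cast("top",h,29)[:,:2].astype(np.float32)))
def c(p,o): return np.array(p,float)/6+np.array(o)-0.4
P=c([(75,92),(185,62),(180,420),(292,388)],(360,150)); print("blade corners",np.round(cast("top",P,29),1))
P=c([(192,466),(503,368),(490,328)],(360,150)); print("fence",np.round(cast("top",P,33),1))
P=c([(165,225),(233,203),(272,338),(210,357)],(360,150)); print("grip",np.round(cast("top",P,59),1), np.round(cast("top",P,59).mean(0),1))
P=c([(90,50),(718,98),(695,333),(62,288)],(160,140)); print("board corners",np.round(cast("top",P,24),1))
P=c([(309,70)],(160,140)); print("pin",cast("top",P,60), cast("top",c([(331,103)],(160,140)),24))
for n,px,z in(("top",(318,90),170),("top",(306,150),10),("top",(306,222),15)): print(cast(n,[px],z))
P=c([(590,103),(678,115),(655,275),(560,262)],(160,140)); print("sander",np.round(cast("top",P,49),1))
E
```

```text
board px (169, 148, 113, 57) [[175, 148], [278, 155], [281, 184], [274, 204], [170, 189]]
((582.8109741210938, 215.81842041015625), (291.7822570800781, 131.12808227539062), 86.92345428466797)
blade ((555.326904296875, -210.46530151367188), (149.54812622070312, 49.5938720703125), 17.40496063232422)
blade corners [[ 618.9 -164.8   29. ]
 [ 633.7 -213.1   29. ]
 [ 476.1 -209.2   29. ]
 [ 490.9 -257.4   29. ]]
fence [[ 456.  -213.4   33. ]
 [ 500.8 -348.    33. ]
 [ 518.1 -342.9   33. ]]
grip [[ 554.  -198.3   59. ]
 [ 564.1 -227.1   59. ]
 [ 506.9 -242.6   59. ]
 [ 498.3 -216.6   59. ]] [ 530.8 -221.1   59. ]
board corners [[655.2 356.6  24. ]
 [638.8  78.1  24. ]
 [533.9  84.   24. ]
 [547.6 359.6  24. ]]
pin [[636.83800516 249.2541659   60.        ]] [[632.93226056 247.58137478  24.        ]]
[[758.85267987 -19.00349384 170.        ]]
[[660.98255039   8.79712087  10.        ]]
[[467.19148748   3.75545189  15.        ]]
sander [[628.  130.5  49. ]
 [623.5  92.7  49. ]
 [553.5  99.5  49. ]
 [558.2 139.8  49. ]]
```

>>> {"api": "jog_arm", "payload": {
  "deltas": "39 -13 0 0.01 94; 90 -29 10 0.03 94; 145 -47 25 0.05 94; 200 -65 45 0.07 94; 255 -83 65 0.09 94; 310 -101 85 0.11 94; 355 -116 105 0.12 94; 394 -129 119 0.12 94; 394 -129 119 0.12 94; 394 -129 119 0.12 94"
}}

```text
clock: 1.35
eef_pos: [531.7, -222.6, 100.4]
eef_rot: [-3.141, 0.0, 0.303]
wrist_force: [-0.4, 0.1, 0.4]
finger_gap: 94.4
```

```bash
python3 - <<'E'
from h import *
# line fits of the board's far / near top edges from the first top image, subpixel by gradient along columns
t=cv2.cvtColor(cv2.imread("pics/top0.png"),cv2.COLOR_BGR2GRAY).astype(float)
R=cv2.imread("pics/top0.png")[...,2].astype(float)
def edge(u0,u1,f,sgn,w=6):
    pts=[]
    for u in range(u0,u1):
        c=int(round(f(u))); col=R[c-w:c+w+1,u]; gr=np.diff(col)*sgn
        k=gr.argmax(); ww=np.clip(gr[max(k-1,0):k+2],0,None); vv=np.arange(max(k-1,0),max(k-1,0)+len(ww))
        pts.append((u,c-w+0.5+(ww*vv).sum()/ww.sum()))
    return np.array(pts)
far=edge(180,272,lambda u:148+(u-175)*.075,-1)
near_=edge(175,270,lambda u:190.5+(u-170)*.085,1,5) # bottom of near face against bench z=0
for n,p,z in(("far",far,24),("bottom",near_,0)):
    W=cast("top",p,z)[:,:2]
    for i in range(3):
        a,b=np.polyfit(W[:,1],W[:,0],1); r=W[:,0]-a*W[:,1]-b; W=W[abs(r)<2*r.std()+.1]
    print(n,"yaw",-np.arctan(a),"x at y=215",a*215+b,"std",r.std(),len(W))
E
```

```text
far yaw -0.056023665639909875 x at y=215 648.1747162218757 std 0.3860287511691984 78
bottom yaw -0.054933268354573746 x at y=215 538.695996525262 std 0.3949106103664996 95
```

>>> {"api": "jog_arm", "payload": {
  "deltas": "0 0 20 0 94; 0 0 40 0 94; 0 0 52 0 94; 0 0 53 0 94; 0 0 53 0 60; 0 0 53 0 40; 0 0 53 0 20; 0 0 53 0 20; 0 0 53 0 20; 0 0 53 0 20",
  "squeeze": 30
}}

```text
clock: 2.6
eef_pos: [532.0, -222.2, 47.4]
eef_rot: [-3.142, 0.0, 0.303]
wrist_force: [-0.1, 0.5, -0.0]
finger_gap: 37.3
```

Fingers still closing (37 mm gap against a 28 mm block), so I hold, then lift.

>>> {"api": "jog_arm", "payload": {
  "deltas": "0 0 0 0 20; 0 0 0 0 20; 0 0 0 0 20; 0 0 0 0 20; 0 0 0 0 20; 0 0 0 0 20; 0 0 -5 0 20; 0 0 -20 0 20; 0 0 -50 0 20; 0 0 -80 0 20"
}}

```text
clock: 3.85
eef_pos: [532.0, -222.2, 129.3]
eef_rot: [3.141, -0.0, 0.303]
wrist_force: [0.7, -0.4, -2.1]
finger_gap: 27.7
```

```bash
python3 - <<'E'
from h import *
from cell import manip
p,d=optics.camera("side"); cv2.imwrite("pics/s1.png",cv2.resize(p[60:260,200:500,::-1],(780,520)))
s=manip.read_state(); print(s["eef_pos"],s["eef_rot"],s["finger_gap"],s["wrist_force"],s["moment"])
E
```

```text
[ 533.48008949 -222.89439333  133.55458293] [ 3.13740755 -0.00447269  0.30286535] 27.84666608270211 [ 0.89321405 -0.52013738  1.8363156 ] [-0.00555178 -0.12709762 -0.02052786]
```

View pics/s1.png

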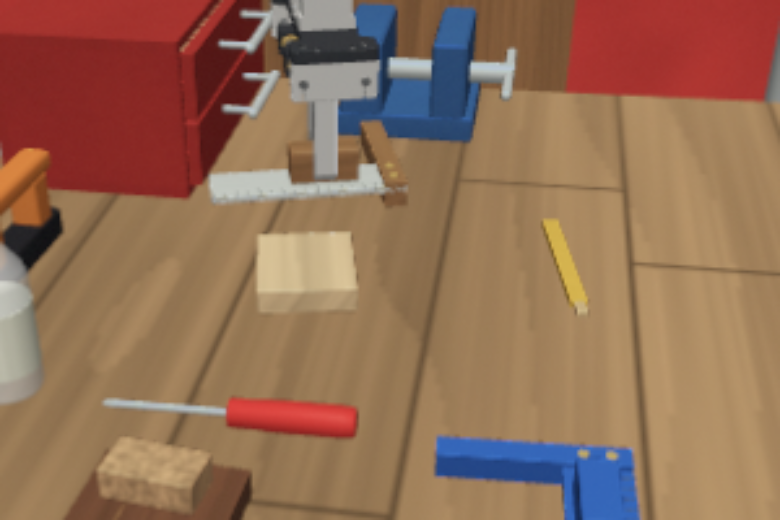

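The square is off the scrap, level in the jaws at crop (325,170), and the scrap at (305,270) is empty. Next I carry it to a standoff by the board, 10 mm back and 10 mm right of the target.

>>> {"api": "jog_arm", "payload": {
  "deltas": "6 -14 0 0 20; 19 -44 0 0.04 20; 40 -92 0 0.09 20; 62 -144 0 0.14 20; 85 -196 0 0.19 20; 108 -248 0 0.24 20; 130 -300 0 0.29 20; 150 -347 0 0.33 20; 165 -380 0 0.358 20; 172 -397 0 0.358 20"
}}

```text
clock: 5.15
eef_pos: [576.8, 210.1, 126.0]
eef_rot: [3.141, 0.002, -0.053]
wrist_force: [-0.5, -1.0, -3.2]
finger_gap: 28.2
```

>>> {"api": "jog_arm", "payload": {
  "deltas": "0 0 0 0 20; 0 0 5 0 20; 0 0 15 0 20; 0 0 25 0 20; 0 0 35 0 20; 0 0 40 0 20; 0 0 40 0 20; 0 0 40 0 20; 0 0 40 0 20; 0 0 40 0 20"
}}

```text
clock: 6.4
eef_pos: [577.9, 208.0, 87.7]
eef_rot: [-3.141, -0.0, -0.055]
wrist_force: [0.5, 0.1, -0.8]
finger_gap: 28.1
```

```bash
python3 - <<'E'
from h import *
from cell import manip
for n,(y0,y1,x0,x1) in (("side",(190,390,130,430)),("top",(110,220,150,300))):
    p,d=optics.camera(n); cv2.imwrite(f"pics/{n}2full.png",p[...,::-1]); a=p[y0:y1,x0:x1,::-1]; k=780/a.shape[1]
    cv2.imwrite(f"pics/{n}2.png",cv2.resize(a,None,fx=k,fy=k,interpolation=cv2.INTER_CUBIC))
s=manip.read_state(); print(s["eef_pos"],s["eef_rot"],s["finger_gap"],s["wrist_force"],s["moment"],s["joints"])
E
```

```text
[577.88268934 207.96903838  87.57458436] [-3.14151319e+00 -1.78328549e-04 -5.52536671e-02] 27.65137094152321 [ 0.14231542  0.53366796 -2.65925917] [ 0.02832385 -0.02268395  0.01620704] [2.85815546e-01 5.71120961e-01 1.45589908e+00 1.69694048e-05
 1.11437798e+00 1.91185806e+00]
```

View pics/side2.png

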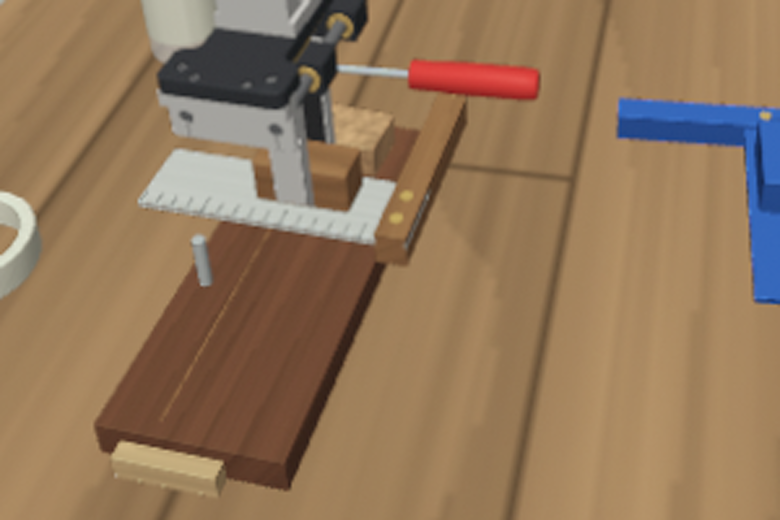

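View pics/top2.png

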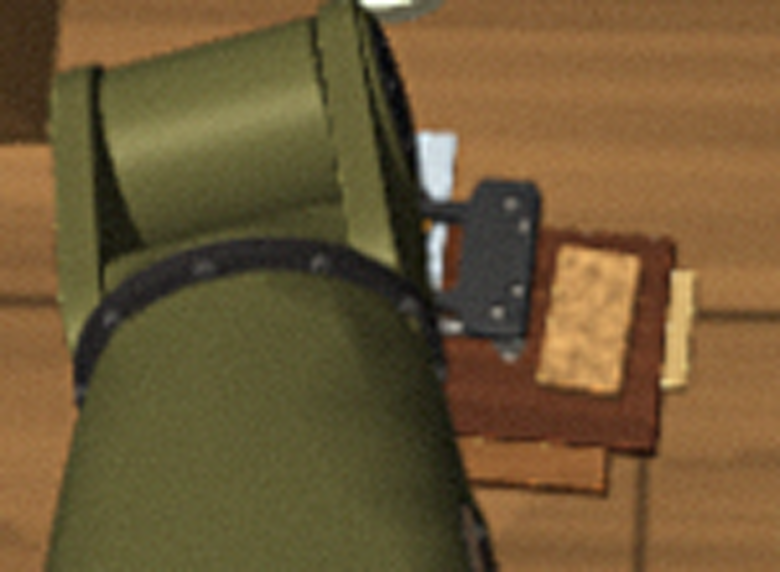

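```bash
python3 - <<'E'
from h import *
def c(p,o,k): return (np.array(p,float)+.5)/k-.5+np.array(o)
e=np.array([[.99846,-.0555],[.0555,.99846]])
r=cast("side",c([(140,200),(376,240)],(130,190),2.6),69)[:,:2]; print("blade outer tip, heel",r.round(1),"board axes",(r@e.T).round(1), np.arctan2(*(r[0]-r[1])[::-1]))
r=cast("side",c([(465,103),(405,248)],(130,190),2.6),73)[:,:2]; print("fence back edge",r.round(1),(r@e.T).round(1))
r=cast("top",c([(605,450),(607,492)],(150,110),5.2),73)[:,:2]; print("fence end in/out",r.round(1),(r@e.T).round(1))
r=cast("side",c([(198,238)],(130,190),2.6),60)[:,:2]; print("pin side",r.round(1),(r@e.T).round(1))
r=cast("side",c([(375,262),(290,464)],(130,190),2.6),24)[:,:2]; print("near edge side cam",r.round(1),(r@e.T).round(1))
E
```

```text
blade outer tip, heel [[677.1 232.5]
 [526.5 242.2]] board axes [[663.1 269.7]
 [512.3 271.1]] -0.06480821139475382
fence back edge [[500.4 110.9]
 [507.1 249.7]] [[493.5 138.5]
 [492.4 277.5]]
fence end in/out [[521.1 102.7]
 [501.  100.9]] [[514.6 131.5]
 [494.6 128.6]]
pin side [[634.5 249. ]] [[619.7 283.9]]
near edge side cam [[537.3 216.1]
 [542.6 363.5]] [[524.4 245.6]
 [521.6 393. ]]
```

Both cameras agree on the in-hand pose. The side crop shows the blade's outer edge from (140,200) to (376,240) and the pin at (198,238); the top crop shows the fence end at (605,450). That leaves about 11 mm of fence gap and about 9.5 mm to the pin, with the yaw aligned. Next I lower the square.

>>> {"api": "jog_arm", "payload": {
  "deltas": "0 0 5 0 20; 0 0 15 0 20; 0 0 25 0 20; 0 0 32 0 20; 0 0 36 0 20; 0 0 38 0 20; 0 0 39 0 20; 0 0 39.5 0 20; 0 0 39.5 0 20; 0 0 39.5 0 20"
}}

```text
clock: 7.75
eef_pos: [577.9, 208.0, 48.1]
eef_rot: [-3.142, -0.0, -0.055]
wrist_force: [0.7, -0.5, -2.8]
finger_gap: 27.7
```

>>> {"api": "jog_arm", "payload": {
  "deltas": "1 0 0 0 20; 2 0 0 0 20; 3 0 0 0 20; 4 0 0 0 20; 5 0 0 0 20; 6 0 0 0 20; 7 0 0 0 20; 8 0 0 0 20; 8 0 0 0 20; 8 0 0 0 20"
}}

```text
clock: 9.0
eef_pos: [585.8, 207.5, 47.9]
eef_rot: [3.142, 0.0, -0.055]
wrist_force: [-0.7, 0.6, -2.4]
finger_gap: 27.7
```

>>> {"api": "jog_arm", "payload": {
  "deltas": "0.3 0 0 0 20; 0.6 0 0 0 20; 0.9 0 0 0 20; 1.2 0 0 0 20; 1.5 0 0 0 20; 1.8 0 0 0 20; 2 0 0 0 20; 2 0 0 0 20; 2 0 0 0 20; 2 0 0 0 20"
}}

```text
clock: 10.25
eef_pos: [587.8, 207.4, 47.9]
eef_rot: [3.142, 0.0, -0.055]
wrist_force: [0.4, -0.4, -2.2]
finger_gap: 27.9
```

>>> {"api": "jog_arm", "payload": {
  "deltas": "0.2 0 0 0 20; 0.4 0 0 0 20; 0.6 0 0 0 20; 0.8 0 0 0 20; 1 0 0 0 20; 1.2 0 0 0 20; 1.5 0 0 0 20; 1.5 0 0 0 20; 1.5 0 0 0 20; 1.5 0 0 0 20"
}}

```text
clock: 11.5
eef_pos: [588.2, 207.4, 47.7]
eef_rot: [3.141, 0.003, -0.055]
wrist_force: [-9.8, 0.1, 2.2]
finger_gap: 27.9
```

Fence contact: about 10 N. I ease off a little and slide left towards the pin.

>>> {"api": "jog_arm", "payload": {
  "deltas": "-0.5 0 0 0 20; -0.5 -1 0 0 20; -0.5 -2 0 0 20; -0.5 -3 0 0 20; -0.5 -4 0 0 20; -0.5 -5 0 0 20; -0.5 -6 0 0 20; -0.5 -7 0 0 20; -0.5 -7 0 0 20; -0.5 -7 0 0 20"
}}

```text
clock: 12.75
eef_pos: [588.5, 213.8, 47.6]
eef_rot: [3.14, 0.002, -0.055]
wrist_force: [-6.8, -3.7, -0.5]
finger_gap: 28.0
```

```bash
python3 - <<'E'
from h import *
from cell import manip
for n,(y0,y1,x0,x1) in (("side",(230,340,160,310)),):
    p,d=optics.camera(n); cv2.imwrite(f"pics/{n}3full.png",p[...,::-1]); a=p[y0:y1,x0:x1,::-1]; k=780/a.shape[1]
    cv2.imwrite(f"pics/{n}3.png",cv2.resize(a,None,fx=k,fy=k,interpolation=cv2.INTER_CUBIC))
s=manip.read_state(); print(s["eef_pos"],s["eef_rot"],s["finger_gap"],s["wrist_force"],s["moment"])
E
```

```text
[588.50568959 213.82235022  47.64823344] [ 3.14028227e+00  2.06877711e-03 -5.51497687e-02] 28.185900369875693 [-8.14126704 -3.5060182   0.60641718] [-0.70436317  1.39786015 -0.06046536]
```

View pics/side3.png

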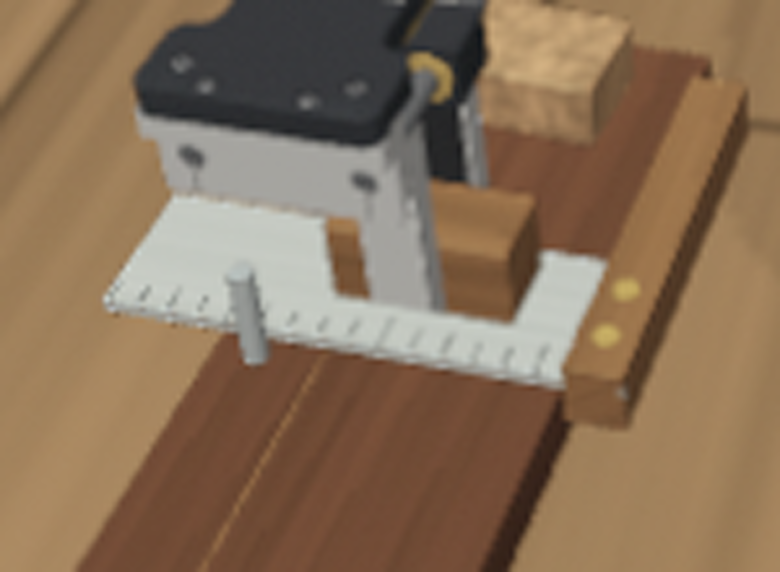

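The side crop shows the fence against the near edge and the pin foot at (255,362), about 2 mm clear of the blade edge. Friction drag is about 3.6 N. I creep on.

>>> {"api": "jog_arm", "payload": {
  "deltas": "0 -0.2 0 0 20; 0 -0.4 0 0 20; 0 -0.6 0 0 20; 0 -0.8 0 0 20; 0 -1 0 0 20; 0 -1.2 0 0 20; 0 -1.4 0 0 20; 0 -1.5 0 0 20; 0 -1.5 0 0 20; 0 -1.5 0 0 20"
}}

```text
clock: 14.05
eef_pos: [588.6, 215.2, 47.7]
eef_rot: [3.14, 0.002, -0.055]
wrist_force: [-7.8, -4.7, -0.2]
finger_gap: 27.9
```

>>> {"api": "jog_arm", "payload": {
  "deltas": "0 -0.1 0 0 20; 0 -0.2 0 0 20; 0 -0.3 0 0 20; 0 -0.4 0 0 20; 0 -0.5 0 0 20; 0 -0.6 0 0 20; 0 -0.7 0 0 20; 0 -0.8 0 0 20; 0 -0.8 0 0 20; 0 -0.8 0 0 20"
}}

```text
clock: 15.3
eef_pos: [588.6, 216.0, 47.7]
eef_rot: [3.14, 0.002, -0.055]
wrist_force: [-7.7, -3.7, 0.7]
finger_gap: 28.0
```

```bash
python3 - <<'E'
from h import *
from cell import manip
for n,(y0,y1,x0,x1) in (("side",(230,340,160,310)),):
    p,d=optics.camera(n); cv2.imwrite(f"pics/{n}4full.png",p[...,::-1]); a=p[y0:y1,x0:x1,::-1]; k=780/a.shape[1]
    cv2.imwrite(f"pics/{n}4.png",cv2.resize(a,None,fx=k,fy=k,interpolation=cv2.INTER_CUBIC))
s=manip.read_state(); print(s["eef_pos"],s["eef_rot"],s["finger_gap"],s["wrist_force"],s["moment"])
E
```

```text
[588.59887366 215.96055354  47.63390311] [ 3.14008019e+00  2.19927490e-03 -5.52590277e-02] 27.8236015542626 [-8.49981119 -4.17814225  1.05670015] [-0.85219551  1.47562825  0.00230937]
```

View pics/side4.png

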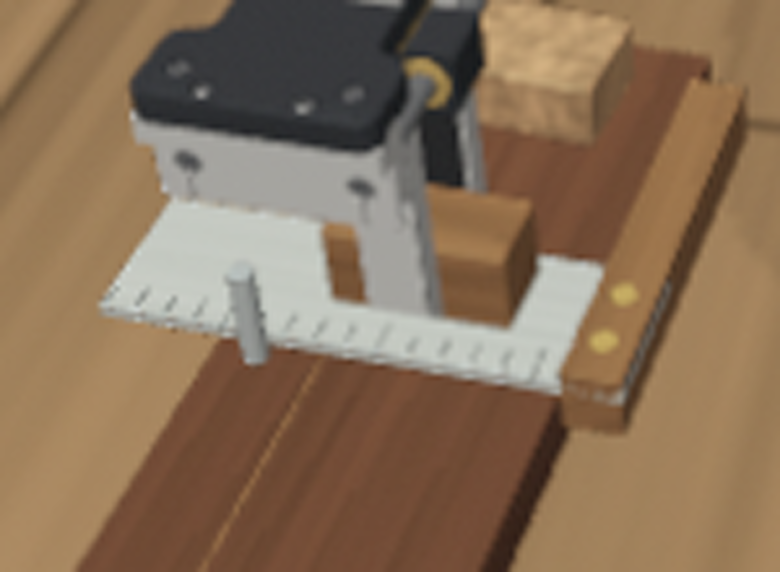

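Closer: pin foot at (256,360), blade lower edge at about y=343. Still no pin force, so I continue.

>>> {"api": "jog_arm", "payload": {
  "deltas": "0 -0.1 0 0 20; 0 -0.2 0 0 20; 0 -0.3 0 0 20; 0 -0.4 0 0 20; 0 -0.5 0 0 20; 0 -0.6 0 0 20; 0 -0.7 0 0 20; 0 -0.8 0 0 20; 0 -0.8 0 0 20; 0 -0.8 0 0 20"
}}

```text
clock: 16.6
eef_pos: [588.7, 216.8, 47.7]
eef_rot: [3.14, 0.002, -0.055]
wrist_force: [-8.1, -4.7, 0.7]
finger_gap: 27.6
```

>>> {"api": "jog_arm", "payload": {
  "deltas": "0 -0.1 0 0 20; 0 -0.2 0 0 20; 0 -0.3 0 0 20; 0 -0.4 0 0 20; 0 -0.5 0 0 20; 0 -0.6 0 0 20; 0 -0.7 0 0 20; 0 -0.8 0 0 20; 0 -0.8 0 0 20; 0 -0.8 0 0 20"
}}

```text
clock: 17.85
eef_pos: [588.7, 217.5, 47.6]
eef_rot: [3.14, 0.002, -0.055]
wrist_force: [-8.1, -4.4, 1.2]
finger_gap: 27.9
```

```bash
python3 - <<'E'
from cell import manip
s=manip.read_state(); print(s["eef_pos"],s["eef_rot"],s["wrist_force"],s["moment"])
E
```

```text
[588.6875337  217.53249376  47.63965094] [ 3.14001578e+00  2.21645814e-03 -5.52100515e-02] [-8.09153308 -4.40262484  1.17403159] [-0.91672339  1.47766331 -0.02820827]
```

>>> {"api": "jog_arm", "payload": {
  "deltas": "0 -0.1 0 0 20; 0 -0.2 0 0 20; 0 -0.3 0 0 20; 0 -0.4 0 0 20; 0 -0.5 0 0 20; 0 -0.6 0 0 20; 0 -0.7 0 0 20; 0 -0.8 0 0 20; 0 -0.8 0 0 20; 0 -0.8 0 0 20"
}}

```text
clock: 19.1
eef_pos: [588.7, 217.8, 47.7]
eef_rot: [3.139, 0.002, -0.055]
wrist_force: [-8.9, -9.4, 1.4]
finger_gap: 28.0
```

```bash
python3 - <<'E'
from h import *
from cell import manip
for n,(y0,y1,x0,x1) in (("side",(230,340,160,310)),):
    p,d=optics.camera(n); cv2.imwrite(f"pics/{n}5full.png",p[...,::-1]); a=p[y0:y1,x0:x1,::-1]; k=780/a.shape[1]
    cv2.imwrite(f"pics/{n}5.png",cv2.resize(a,None,fx=k,fy=k,interpolation=cv2.INTER_CUBIC))
s=manip.read_state(); print(s["eef_pos"],s["eef_rot"],s["finger_gap"],s["wrist_force"],s["moment"])
E
```

```text
[588.67685629 217.77793595  47.62092674] [ 3.13911114e+00  2.55864867e-03 -5.53429502e-02] 28.20570248300392 [-9.06398553 -8.69690552  2.47176306] [-1.67342919  1.55377724 -0.00653422]
```

View pics/side5.png

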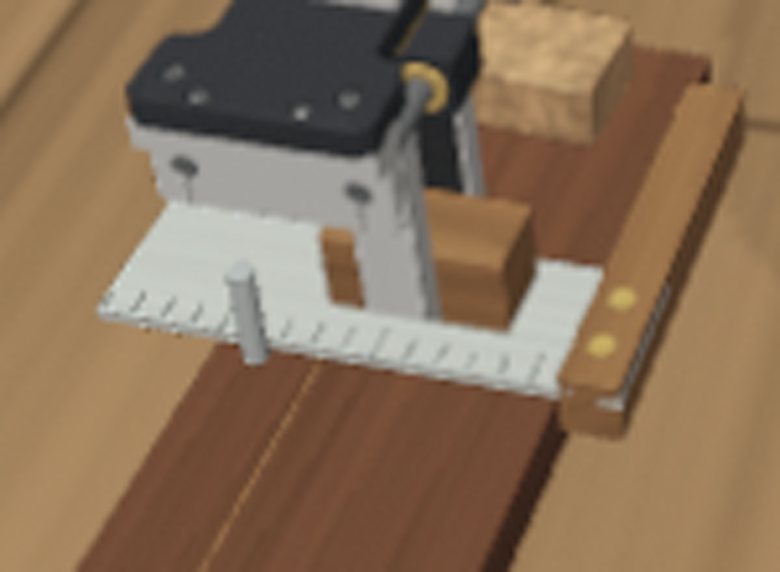

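The sideways force jumped to about 9 N and the motion stopped at y=217.8, so the blade bears on the pin. The crop shows the pin foot at (257,360) touching the blade edge. I relax the preload, then open.

>>> {"api": "jog_arm", "payload": {
  "deltas": "0 0 0 0 20; -0.2 0.2 0.1 0 20; -0.4 0.4 0.2 0 20; -0.5 0.5 0.2 0 20; -0.5 0.5 0.2 0 20; -0.5 0.5 0.2 0 20; -0.5 0.5 0.2 0 31; -0.5 0.5 0.2 0 34; -0.5 0.5 0.2 0 38; -0.5 0.5 0.2 0 42",
  "squeeze": 10
}}

```text
clock: 20.4
eef_pos: [589.0, 218.6, 47.8]
eef_rot: [-3.141, -0.0, -0.055]
wrist_force: [-0.8, -0.1, -0.0]
finger_gap: 41.4
```

>>> {"api": "jog_arm", "payload": {
  "deltas": "0 0 0 0 52; 0 0 0 0 56; 0 0 0 0 56; 0 0 0 0 56; 0 0 -15 0 56; 0 0 -40 0 56; 0 0 -80 0 56; 0 0 -120 0 56; 0 0 -150 0 56; 0 0 -150 0 56"
}}

```text
clock: 21.65
eef_pos: [589.7, 218.8, 201.2]
eef_rot: [-3.14, -0.005, -0.055]
wrist_force: [0.3, 0.7, -0.1]
finger_gap: 56.0
```

>>> {"api": "jog_arm", "payload": {
  "deltas": "0 15 0 0 56; -5 50 0 0 56; -10 95 0 0 56; -20 145 0 0 56; -30 195 0 0 56; -40 245 0 0 56; -50 295 0 0 56; -60 340 0 0 56; -60 370 0 0 56; -60 370 0 0 56"
}}

```text
clock: 22.9
eef_pos: [507.4, -149.4, 196.6]
eef_rot: [-3.141, 0.002, -0.058]
wrist_force: [0.9, 1.6, -0.5]
finger_gap: 56.1
```

```bash
python3 - <<'E'
from h import *
from cell import manip
for n,(y0,y1,x0,x1) in (("side",(230,340,160,310)),("top",(135,215,160,290))):
    p,d=optics.camera(n); cv2.imwrite(f"pics/{n}6full.png",p[...,::-1]); a=p[y0:y1,x0:x1,::-1]; k=780/a.shape[1]
    cv2.imwrite(f"pics/{n}6.png",cv2.resize(a,None,fx=k,fy=k,interpolation=cv2.INTER_CUBIC))
E
```

```text
(no output)
```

View pics/side6.png

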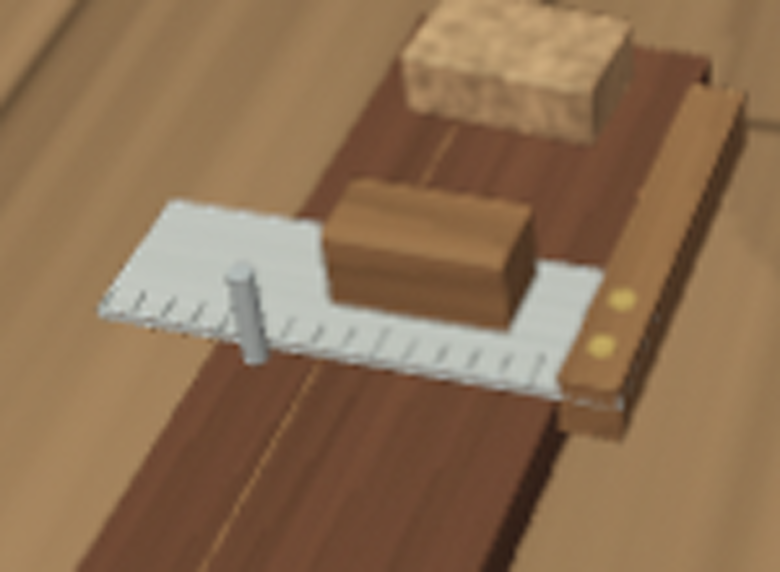

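View pics/top6.png

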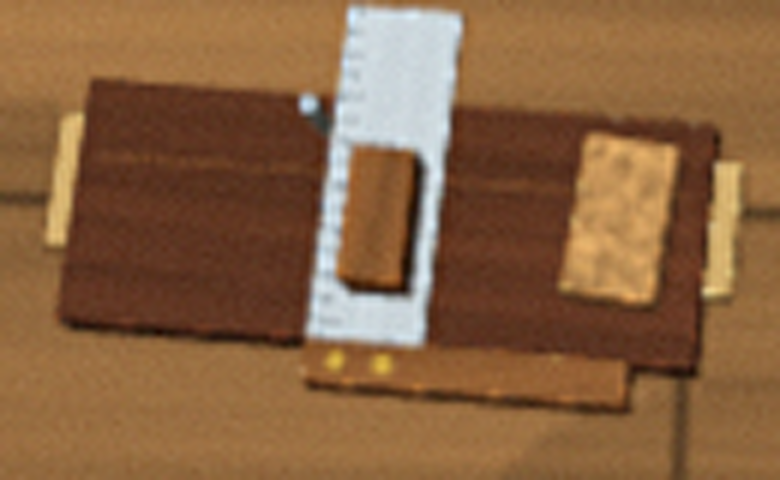

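The top crop shows the blade pointing away with the fence along the near edge and the pin head at (310,103) just left of the blade. Now numbers from edge fits.

```bash
python3 - <<'E'
from h import *
im=cv2.imread("pics/top6full.png").astype(float)
e=np.array([[.99846,-.0555],[.0555,.99846]])
def edge(img,i0,i1,f,sgn,w,axis,z,nm):
    pts=[]
    for i in range(i0,i1):
        c=int(round(f(i))); col=(img[c-w:c+w+1,i] if axis==0 else img[i,c-w:c+w+1]); g=np.diff(col)*sgn
        k=int(g.argmax()); lo=max(k-1,0); ww=np.clip(g[lo:k+2],0,None); vv=np.arange(lo,lo+len(ww))
        v=c-w+.5+(ww*vv).sum()/ww.sum(); pts.append((i,v) if axis==0 else (v,i))
    W=cast("top",np.array(pts),z)[:,:2]@e.T
    d=1 if axis==0 else 0
    for _ in range(4):
        a,b=np.polyfit(W[:,d],W[:,1-d],1); r=W[:,1-d]-a*W[:,d]-b; W=W[abs(r)<2*r.std()+.1]
    print(nm,"slope vs board %.4f"%a,"pos at mid %.2f"%(a*W[:,d].mean()+b),"range",W[:,d].min().round(),W[:,d].max().round(),"std %.2f n %d"%(r.std(),len(W)))
R=im[...,2]; B=im[...,0]
L=lambda u0,v0,u1,v1:(lambda i:v0+(i-u0)*(v1-v0)/(u1-u0))
edge(R,178,272,L(175,148,281,156),-1,5,0,24,"board far")
# blade left outer edge px: crop(348,10)->(218,136.7); (306,340)->(211,191.7)
edge(B,139,190,L(136.7,218,191.7,211),1,4,1,29,"blade outer")
edge(B,139,188,L(136.7,237,192,231),-1,4,1,29,"blade inner")
# blade/fence junction, fence top inner edge
edge(B,214,229,L(211,191.7,231,192.5),-1,4,0,31,"blade end at fence")
G=im[...,1]
edge(R,234,262,L(231,192.5,265,194.7),1,4,0,33,"fence inner top")
edge(R,213,263,L(211,200.5,264.5,203.5),1,4,0,10,"fence bottom vs bench")
edge(R,171,208,L(171,189.5,210,192.5),1,5,0,0,"board bottom left")
p=cast("top",[[160+310.5/6-.5,135+103/6-.5]],60)[:,:2]@e.T; print("pin top",p)
def c(p,o,k): return (np.array(p,float)+.5)/k-.5+np.array(o)
for nm,px,z in(("near edge left",(480,568),24),("near edge@heel",(560,402),24),("heel blade top corner",(560,386),29),("blade tip outer top",(102,307),29),("fence back top ends",(745,95),33),("fb heel",(628,388),33),("fence in end",(697,83),33),("fence in heel",(567,383),33),("pin top",(240,271),60),("pin foot front",(257,360),24)):
    print("side",nm,(cast("side",c([px],(160,230),5.2),z)[:,:2]@e.T).round(1))
E
```

```text
board far slope vs board 0.0011 pos at mid 635.23 range 135.0 383.0 std 0.48 n 72
blade outer slope vs board -0.0035 pos at mid 280.97 range 530.0 666.0 std 0.34 n 51
blade inner slope vs board -0.0022 pos at mid 230.15 range 540.0 670.0 std 0.42 n 49
blade end at fence slope vs board 0.0058 pos at mid 525.42 range 235.0 271.0 std 0.18 n 15
fence inner top slope vs board -0.0015 pos at mid 525.48 range 149.0 219.0 std 0.64 n 28
fence bottom vs bench slope vs board 0.0019 pos at mid 505.27 range 148.0 276.0 std 0.39 n 48
board bottom left slope vs board 0.0044 pos at mid 525.90 range 297.0 394.0 std 0.41 n 37
pin top [[620.99853994 283.69717382]]
side near edge left [[524.9 344.1]]
side near edge@heel [[523.3 281.4]]
side heel blade top corner [[523.5 279.8]]
side blade tip outer top [[672.8 279.8]]
side fence back top ends [[503.9 142.7]]
side fb heel [[502.1 279.7]]
side fence in end [[521.7 140.2]]
side fence in heel [[520.3 281.8]]
side pin top [[619.4 284.9]]
side pin foot front [[619.  285.6]]
```

```bash
python3 - <<'E'
from cell import workorder,manip
print(manip.read_state()["clock"]); print(workorder.sign_off())
E
```

```text
23.0
the job is handed in; nothing more can be done
None
```

The square is lying flat on the walnut board with its fence against the near edge and its blade against the pin. I let go of it, moved the arm clear and handed the job in at 23.0 s; no verdict was reported.

**What I did:** I gripped the square's wooden block and lifted it about 80 mm off the scrap. I then lowered it beside the board and pushed the fence onto the near edge with about 10 N. From there I slid it left until the sideways force rose from about 4.5 N to 9.4 N, which means roughly 5 N on the pin. I eased that pressure off before opening the fingers.

**Last checks (top camera, edges fitted after release):**

| Check | Result |
|---|---|
| Fence's inner face | at 525.4 mm, against a near edge at 525.2–525.9 mm |
| Fence and blade direction | within about 0.004 rad of the board, about 0.5 mm over the fence's length; a short 15-pixel fit at the blade end gave 0.006 |
| Blade's outer edge | at about 281 mm, against a pin side face at about 280 mm (contact, within measuring error) |
| Sanding block | looks unmoved in both pictures |
| Screwdriver and oil bottle | not measured afterwards; the arm passed well clear of both |

**Disagreement:** the side camera's hand-picked points put the fence 1–4 mm further towards the robot than the top camera did. It also put the near edge itself about 1–2 mm that way. The blade-end corner and near edge at the heel agreed in that view (523.5 and 523.3 mm), so I read the rest as calibration and picking error. Flatness was judged from the tool height at release (underside at about 24 mm) and the pictures, not measured separately.

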